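Wind the jack until two model baseboards are flush

TASK

Fit the loose crank handle fully down by feel on the square shaft on top of the screw jack and wind it clockwise (seen from above) to raise the jack's plywood deck, which carries a foam model section, until the deck is flush with the top of the plywood board of the fixed section beside it. Work gently, never straining the crank or the jack, raise the deck only by the crank, keep off the foam models and leave everything else as it stands. At the end leave the crank fully down on the shaft and let go of it.

Things in the scene. Friction and masses are not known exactly. Their poses are not given: they have to be found in the camera images.
- jack: grey top-wind screw jack bolted to the bench: base plate 130 x 110 x 12 mm, square column 46 mm, top of the column cap 114 mm above the bench. Origin: on the bench, on the column's (and shaft's) axis. Its x axis points from the column to the deck, z up. The deck's near edge is 100 mm from the axis; a foam contour model, 100 x 110 x 45 mm, is glued on it.
- shaft_foot (a point): foot of the jack's square steel shaft, on its axis, 120 mm above the bench, on a round 40 mm collar; the shaft stands upright above it, 18 mm square and 24 mm high, then a round tip, 18 mm in diameter for 2.5 mm, tapering to 12 mm in 4.5 mm more (31 mm in all). This point does not turn with the shaft: at first the flats are not square to the jack; how they face is for you to see or feel.
- deck_edge (a point): on the jack's plywood deck (140 x 180 x 10 mm): upper face, middle of the edge that faces the neighbour (the jack's +y side). Rises with the deck; 70 to 72 mm above the bench at first. Turning the shaft clockwise seen from above raises it by 10 mm a turn, anticlockwise lowers it, at most 36 mm in all; it takes about 0.16 N m (2.5 N at the crank's grip) and stays where it is left.
- level_edge (a point): on the plywood board of the neighbouring fixed section: upper face, middle of the edge that faces the deck, 10 mm across the gap from deck_edge. Its height is the height to reach: 8 to 16 mm above the deck at first.
- neighbour: fixed neighbouring section: wooden plinth 140 x 180 mm with a plywood top and foam contour layers on it, to the +y side of the deck. Its height varies. Origin: under its centre, 80 mm below the plywood's upper face.
- crank: loose dark steel crank, about 0.33 kg, lying flat on the bench: a square hub, mouth down, from whose foot a flat arm 20 mm wide and 12 mm thick runs along the crank's +x axis to an upright grip. Origin: centre of the hub's foot; z up. Fits the shaft in any of four quarter turns; fully down, the hub's foot lies on the collar and the origin meets shaft_foot.
- hub_top (a point): centre of the top of the crank's hub, 45 mm above its foot. The hub is a 38 mm square block, sides along the crank's x and y, with a 20 mm square hole right through (1 mm play a side on the shaft), its sides along the same axes. Set on the shaft askew it rests on the square's shoulders 24 mm above the collar; within about 5 degrees of the flats it drops.
- grip_top (a point): centre of the upper end of the crank's upright black grip: a freely spinning sleeve 24 mm in diameter, 73 mm high, its axis 65 mm from the hub's axis, its upper end 86 mm above the hub's foot (41 mm above the hub's top)
- wrench: open-ended steel wrench, 150 mm long, lying flat (leave alone). Origin: under its middle
- tape: roll of brown tape lying flat, 96 mm across, 24 mm high, open middle (leave alone). Origin: under its middle
- glue: white plastic jar with a lid, 60 mm across, 100 mm tall (leave alone). Origin: under its middle
- mug: white mug, 80 mm across, 90 mm tall (leave alone). Origin: under its middle
- roll: white paper roll standing upright, 100 mm across, 110 mm tall (leave alone). Origin: under its middle
- offcut: block of foam offcut 50 x 40 x 30 mm (leave alone). Origin: under its middle
- marker: white marker pen with black cap, 133 mm long, lying (leave alone). Origin: under its middle
Not all that is in view belongs to the job. Of the things that look like the crank, take the one that is nearest to the robot's base at the start.

How it is judged (in metres and radians):
On the way, in this order (a step that is already met when the one before it is completed fails the run):
1. the crank is fully down on the jack's shaft (horizontal distance between crank and shaft_foot below 0.004 m and z of crank in the frame of shaft_foot below 0.004 m and angle between the z axis of crank and the z axis of shaft_foot, either way round below 0.1 rad), for 0.2 s.
2. with the crank on the shaft, the deck is raised to the height of the neighbouring board (all of step 1 and z of deck_edge in the frame of level_edge between -0.0025 and 0.0025 m), for 0.2 s.
At the end, for the whole second after the job is handed in: The deck's upper face is within 2.5 mm of the height of the neighbouring board's upper face; the crank is fully down on the shaft (within 4 mm, upright) and let go, at rest (all of step 2 and linear speed of crank below 0.02 m/s and contact force between the fingers and crank below 0.2 N); the robot touches nothing.
It fails at once if the crank is strained against the jack: more than 75 N between them (contact force between crank and jack above 75 N).
It fails at once if the robot pushes on the jack, its deck or its shaft itself (more than 5 N) (contact force between any of the fingers, the arm and jack above 5 N).
It fails at once if the neighbouring section is pushed by the robot or the crank (more than 5 N) (contact force between any of the fingers, the arm, crank and neighbour above 5 N).
It fails at once if a bystander is moved by more than 25 mm (distance of any of wrench, tape, glue, mug, roll, offcut, marker from where it was at the start of the episode above 0.025 m).
It also fails if it takes over 72 s, if anything falls off the work surface, if the arm or the gripper's body presses on something with over 40 N, if the wrist force passes 120 N, or if a joint passes its speed limit or range.

ROBOT

A 6-joint arm with a two-finger parallel gripper is mounted at the origin on the work surface. World frame = base frame: x ahead of the robot, y to its left, z up, the work surface at z = 0. Lengths are in m, angles in degrees, forces in N, time in s.
With the tool pointing down it reaches from about 0.375 to 0.9 m from the base axis. Payload 3.1 kg.
Tool frame: the origin (TCP) lies at the very end of the fingers, on their centre line; the grasp point (between the pads) lies bot.grip_point_offset behind it (bot.grip_point_offset is the distance from the TCP to the grasp point, in m); z points along the fingers, y is the line along which they close (so a half turn about z gives the same grasp; the last joint's range is limited). The gripper opens to 87 mm and grips with 3 to 60 N. Pads are 19 mm wide; open, the fingers measure 117 mm over their backs; the gripper's body (75 mm by 190 mm) begins 51 mm behind the grasp point.
Start: joints at [55.09, 30.224, 82.088, -0, 67.689, -10.227], TCP at [0.261, 0.568, 0.223] pointing down, gripper open.
Joint ranges: [-176.69, 176.69], [-43.24, 126.21], [12.49, 139.97], [-82, 262], [0, 151.66], [-163.58, 163.58]. Speed limits (degrees/s): [159.86, 159.86, 180, 180, 180, 180].

INTERFACE

Orientations are given as a 3x3 rotation matrix whose columns are the frame's x, y, z axes.
In Python, from rig import bot, viewer, ticket gives the robot as it stands.
- The arm moves only by the tool servo_tool, never from a script. Its argument "targets" is a list of rows, each an object with "offset": the shift along the tool's x, y, z in m, a list of three; "dr": the turn, a rotation vector about the tool's x, y, z in degrees, a list of three. In form: [{"offset": [x, y, z], "dr": [ax, ay, az]}, ...]. A call has 1 to 20 rows; each row is the pose to reach, as a shift and turn from the pose commanded when the call began, along the tool's axes at that moment; what a row does not reach only later rows make up. A row lasts 1/12 s, in which the tool goes at most 41.7 mm and 7.16 degrees, less where a joint would pass 70% of its speed; a pose out of reach is approached as far as the arm can. A call with a gripper value outside its range is refused whole. "gripper" is the gripper command: -1 is fully open, 1 is shut, values between are in proportion, set as the call begins (left out, the last holds). The fingers move at their own pace and stop on an object; the grip force is fixed at half the most. Time passes only in rows, so rows that repeat a pose let the fingers close. It gives the time, the measured TCP pose, the force, the opening and the grip force at its end, in the units of the state.
- bot.read_state(): the state, without advancing time (a new reading comes with each control period).
- viewer.capture(name): name is "scene" or "top" or "wrist"; returns a dict with "color" (480x640x3 uint8, red, green, blue), "camera_matrix" (3x3 intrinsics, pixels), "R" (3x3) and "t" (3): a world point X has camera coordinates R X + t. Camera axes: x right, y down, z forward; pixel columns grow to the right and rows downward; lengths in m; the calibration is good to about 2 mm. A picture is of the moment at which its call begins. There is no depth.
- ticket.hand_in(): hands the job in; it is judged then, once.
The state is a dict: "time_s": time; "joint_positions": joint angles; "qvel": joint speeds; "tau": joint torques, N m; "position": TCP position; "tcp_rot": TCP orientation; "force": force on the tool from outside, world axes, zero at the start; "moment": the same for the moment, N m; "opening": opening from 0.0 (shut) to 1.0 (fully open); "grasp_force": force on a finger pad.
Only numpy, scipy, OpenCV 4.12 (cv2) and the standard library are available. Lean on these libraries where they do the work, as an engineer would, in place of code of your own. Each camera call takes 0.05 s, during which the arm holds its last target. There are 200 camera calls.

## Working session

There is one attempt and no reset: what is moved stays moved. The work goes in short steps, Python scripts to look and compute and a tool call to move; the robot and the scene stay as the last step left them, time stands still between calls to the robot, and variables do not carry over. Pictures are saved under pics/ and viewed, at most 10 in all, crops included, and the job is handed in when it is done.

Besides the shell and the picture viewer there is one more tool, called after ">>>" as name(argument=value, ...), one argument or row to a line, values as JSON. servo_tool: Moves the arm, as the interface text tells. Its arguments: {"type":"object","properties":{"targets":{"type":"array"},"gripper":{"type":"number"}},"required":["targets"]}

```bash
ls; mkdir -p pics
python3 - <<'E'
from rig import bot,viewer
import cv2,numpy as np
s=bot.read_state();print(s,bot.grip_point_offset)
for n in ["scene","top","wrist"]:
    c=viewer.capture(n);cv2.imwrite(f"pics/{n}0.png",c["color"][:,:,::-1]);np.savez(f"pics/{n}0.npz",**{k:c[k] for k in("camera_matrix","R","t")})
    print(n,c["camera_matrix"].round(1).tolist(),c["R"].round(3).tolist(),c["t"].round(3))
E
```

```text
pics
{'time_s': 0.0, 'joint_positions': array([ 5.50905774e+01,  3.02797411e+01,  8.21565191e+01, -1.19896447e-03,
        6.76891174e+01, -1.02281018e+01]), 'qvel': array([ 0.00126738, -0.05789391,  0.03217318, -0.08616787, -0.01461772,
       -0.04630604]), 'tau': array([ 9.82823985e-05, -4.40037847e+01, -1.76592404e+01,  6.31107646e-02,
        5.83659403e-02, -1.68587753e-04]), 'position': array([0.26054054, 0.56729566, 0.22156259]), 'tcp_rot': array([[-9.08647457e-01,  4.17562294e-01, -1.23641713e-03],
       [ 4.17563961e-01,  9.08645739e-01, -1.80556974e-03],
       [ 3.69527312e-04, -2.15690959e-03, -9.99997606e-01]]), 'force': array([-0.34909444, -0.8668685 ,  0.02989853]), 'moment': array([ 0.01705181, -0.03775943,  0.03627935]), 'grasp_force': 0.0, 'opening': 1.001595887076372} 0.0187
scene [[550.3, 0.0, 321.5], [0.0, 550.3, 249.4], [0.0, 0.0, 1.0]] [[0.509, 0.861, 0.003], [0.467, -0.273, -0.841], [-0.723, 0.429, -0.541]] [-0.288 -0.207  2.167]
top [[486.7, 0.0, 309.7], [0.0, 486.7, 245.7], [0.0, 0.0, 1.0]] [[0.002, -1.0, 0.017], [-0.997, -0.003, -0.082], [0.082, -0.017, -0.996]] [-0.026  0.6    1.176]
wrist [[358.3, 0.0, 320.3], [0.0, 358.3, 240.7], [0.0, 0.0, 1.0]] [[0.417, 0.909, -0.002], [0.878, -0.401, 0.262], [0.238, -0.111, -0.965]] [-0.625 -0.032  0.391]
```

View pics/scene0.png

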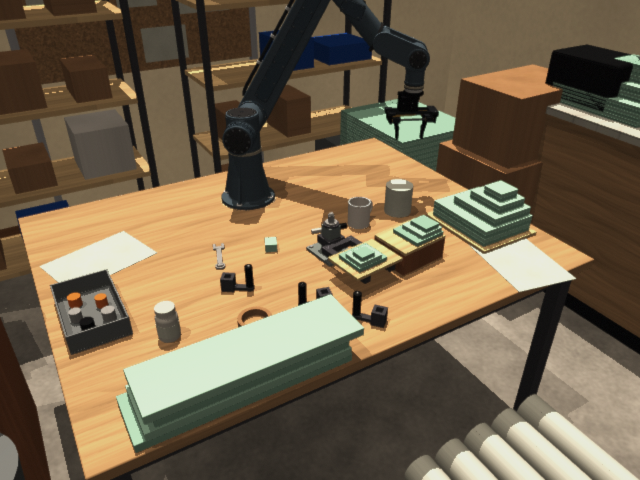

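View pics/top0.png

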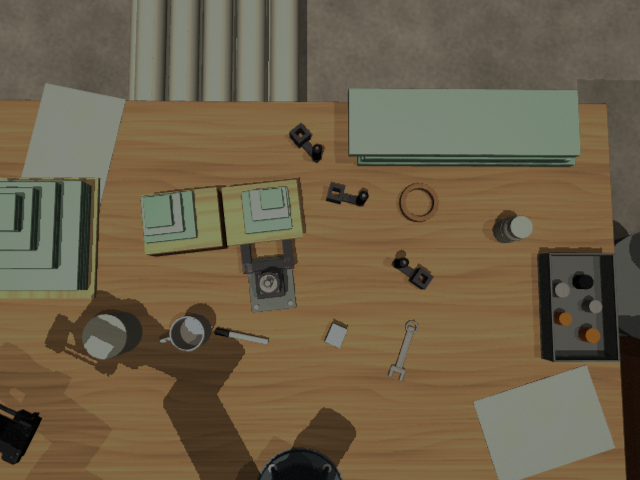

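Three crank-like things in the top view: A (hub 299,134), B (hub 336,192) and C (hub 421,278, grip 401,263). The base is near (300,465), so C is nearest. I'll confirm it in a crop.

```bash
cat > h.py <<'E'
import numpy as np,cv2
from rig import bot,viewer
def cap(n,f):
    c=viewer.capture(n);cv2.imwrite(f"pics/{f}.png",c["color"][:,:,::-1]);np.savez(f"pics/{f}.npz",**{k:c[k] for k in("camera_matrix","R","t")});return c["color"]
def ray(f,uv):
    c=np.load(f"pics/{f}.npz");R,t=c["R"],c["t"];d=R.T@np.linalg.solve(c["camera_matrix"],[uv[0],uv[1],1]);return -R.T@t,d
def atz(f,uv,z):
    o,d=ray(f,uv);return o+d*(z-o[2])/d[2]
def tri(obs):
    A=np.zeros((3,3));b=np.zeros(3);L=[]
    for f,uv in obs:
        o,d=ray(f,uv);d/=np.linalg.norm(d);P=np.eye(3)-np.outer(d,d);A+=P;b+=P@o;L.append((o,P))
    x=np.linalg.solve(A,b);return x,[np.linalg.norm(P@(x-o)) for o,P in L]
def proj(f,X):
    c=np.load(f"pics/{f}.npz");p=c["camera_matrix"]@(c["R"]@np.asarray(X)+c["t"]);return p[:2]/p[2]
def tool(dw):  # world vector to tool axes
    return bot.read_state()["tcp_rot"].T@np.asarray(dw)
E
python3 - <<'E'
from h import *
for n,uv,z in [("C hub",(421,278),.045),("C grip",(401,263),.086),("B hub",(336,192),.045),("A hub",(299,134),.045),("shaft",(268,283),.151)]:
    p=atz("top0",uv,z);print(n,p.round(3),np.hypot(*p[:2]).round(3))
im=cv2.imread("pics/top0.png")
a=cv2.resize(im[238:308,375:455],None,fx=5,fy=5,interpolation=cv2.INTER_CUBIC)
b=cv2.resize(im[238:308,230:310],None,fx=5,fy=5,interpolation=cv2.INTER_CUBIC)
cv2.imwrite("pics/crop1.png",np.hstack([a,b]))
E
```

```text
C hub [ 0.52  -0.294  0.045] 0.598
C grip [ 0.555 -0.238  0.086] 0.603
B hub [ 0.73  -0.089  0.045] 0.736
A hub [0.875 0.002 0.045] 0.875
shaft [0.507 0.068 0.151] 0.512
```

View pics/crop1.png

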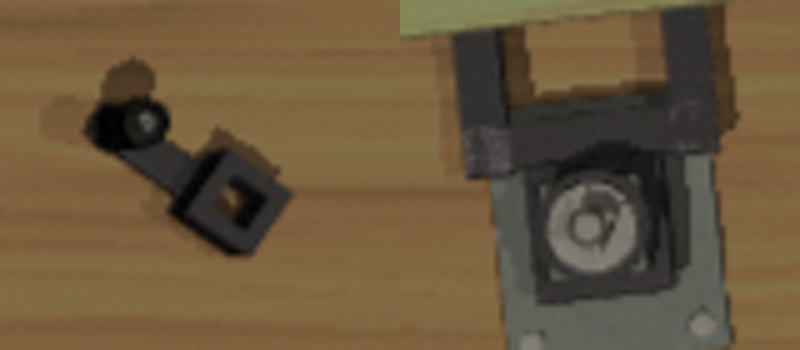

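C is a crank with a square through-hole, dark hub and upright grip, and it is the nearest, so it is the one. In this pose the wrist camera passes the jack on the way to the crank, so I stop above the jack first.

>>> servo_tool(
  targets=[
    {"offset": [-0.432, -0.35, -0.08], "dr": [0, 0, 50]},
    {"offset": [-0.432, -0.35, -0.08], "dr": [0, 0, 50]},
    {"offset": [-0.432, -0.35, -0.08], "dr": [0, 0, 50]},
    {"offset": [-0.432, -0.35, -0.08], "dr": [0, 0, 50]},
    {"offset": [-0.432, -0.35, -0.08], "dr": [0, 0, 50]},
    {"offset": [-0.432, -0.35, -0.08], "dr": [0, 0, 50]},
    {"offset": [-0.432, -0.35, -0.08], "dr": [0, 0, 50]},
    {"offset": [-0.432, -0.35, -0.08], "dr": [0, 0, 50]},
    {"offset": [-0.432, -0.35, -0.08], "dr": [0, 0, 50]},
    {"offset": [-0.432, -0.35, -0.08], "dr": [0, 0, 50]},
    {"offset": [-0.432, -0.35, -0.08], "dr": [0, 0, 50]},
    {"offset": [-0.432, -0.35, -0.08], "dr": [0, 0, 50]},
    {"offset": [-0.432, -0.35, -0.08], "dr": [0, 0, 50]},
    {"offset": [-0.432, -0.35, -0.08], "dr": [0, 0, 50]},
    {"offset": [-0.432, -0.35, -0.08], "dr": [0, 0, 50]},
    {"offset": [-0.432, -0.35, -0.08], "dr": [0, 0, 50]},
    {"offset": [-0.432, -0.35, -0.08], "dr": [0, 0, 50]},
  ],
)

```text
time_s: 1.57
position: [0.5063, 0.0701, 0.302]
tcp_rot: [[-0.264, 0.964, -0.002], [0.964, 0.264, 0.001], [0.001, -0.002, -1.0]]
force: [-0.7, 1.1, -0.2]
opening: 0.997
grasp_force: 0.0
```

Run:
```python
from h import *
cap("wrist","w1");s=bot.read_state();print(s["position"],s["joint_positions"],s["tcp_rot"].round(3).tolist(),s["time_s"])
```

```text
[0.50619886 0.07051519 0.30203658] [-4.63153329e+00  1.61436080e+01  9.21897408e+01  3.14427859e-02
  7.17731342e+01 -2.00191249e+01] [[-0.265, 0.964, -0.002], [0.964, 0.265, 0.001], [0.001, -0.002, -1.0]] 1.6167
```

View pics/w1.png

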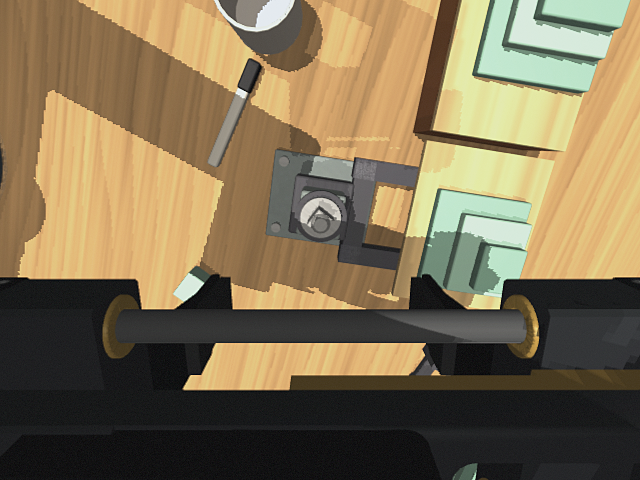

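Wrist view 1 shows the jack with its shaft at (320,215), the deck right of it with its near corner at (425,140), and the neighbour board's corner at (416,132). I'll enlarge the shaft.

Run:
```python
from h import *
im=cv2.imread("pics/w1.png")
a=cv2.resize(im[180:250,285:355],(560,560),interpolation=cv2.INTER_CUBIC)
a=cv2.convertScaleAbs(a,alpha=1.3,beta=20);cv2.imwrite("pics/crop2.png",a)
print(tri([("w1",(320,217)),("top0",(267.5,283.5))]))
for z in(.120,.144,.151): print(z,atz("w1",(320,217),z))
```

```text
(array([0.50605078, 0.0721114 , 0.1136639 ]), [np.float64(4.5871840726775464e-05), np.float64(4.587184072678933e-05)])
0.12 [0.5056819  0.07333841 0.12      ]
0.144 [0.50445588 0.07801581 0.144     ]
0.151 [0.50409829 0.07938006 0.151     ]
```

View pics/crop2.png

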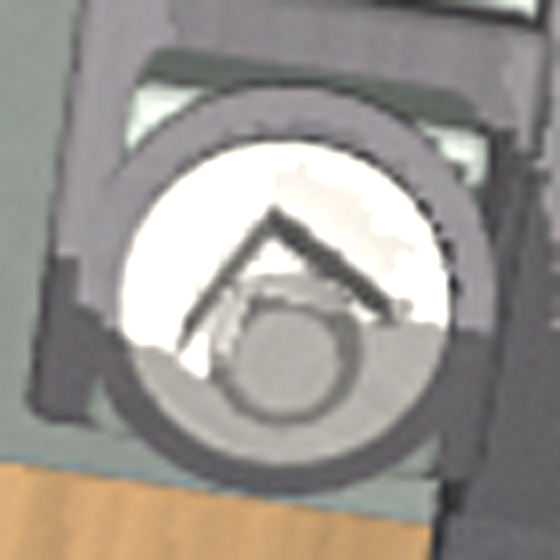

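The shaft's base square shows corners at crop (275,208), (183,335) and (393,312). The tip circle is centred at (288,360), which is pixel (321,225), and the collar at (285,305), which is (320.6,218).

Run:
```python
from h import *
f=lambda p:(285+(p[0]+.5)/8-.5,180+(p[1]+.5)/8-.5)
P,L,Rr=[atz("w1",f(p),.121) for p in((275,208),(183,335),(393,312))]
ang=lambda v:np.degrees(np.arctan2(v[1],v[0]))
print("edges",ang(L-P),ang(Rr-P),np.linalg.norm(L-P),np.linalg.norm(Rr-P))
print("collar",atz("w1",f((285,308)),.12),"tip",atz("w1",f((288,360)),.151))
print("top tip",atz("top0",(230+191/5,238+227/5),.12),atz("top0",(230+188/5,238+227/5),.151))
# jack/deck dir from deck near edge corner pixels
a=atz("w1",(426,139),.071);b=atz("w1",(394,298),.071);print("deck near edge",a,b,ang(a-b))
a=atz("w1",(278,150),.012);b=atz("w1",(268,236),.012);print("base edge",ang(a-b),a,b)
# finer optimisation of collar by bright disc
im=cv2.imread("pics/w1.png")
```

```text
edges -110.3184725875474 -26.28825564209836 0.019319025963512947 0.019270327340916188
collar [0.50613964 0.07236596 0.12      ] tip [0.50641099 0.07286723 0.151     ]
top tip [0.50629587 0.07010831 0.12      ] [0.50615166 0.06932209 0.151     ]
deck near edge [0.59387564 0.17435221 0.071     ] [ 0.61898552 -0.00736223  0.071     ] 97.86749007553321
base edge 96.80435912194316 [0.43947797 0.11915691 0.012     ] [0.45250697 0.00996311 0.012     ]
```

>>> servo_tool(
  targets=[
    {"offset": [-0.353, -0.08, 0.08], "dr": [0, 0, 46]},
    {"offset": [-0.353, -0.08, 0.08], "dr": [0, 0, 46]},
    {"offset": [-0.353, -0.08, 0.08], "dr": [0, 0, 46]},
    {"offset": [-0.353, -0.08, 0.08], "dr": [0, 0, 46]},
    {"offset": [-0.353, -0.08, 0.08], "dr": [0, 0, 46]},
    {"offset": [-0.353, -0.08, 0.08], "dr": [0, 0, 46]},
    {"offset": [-0.353, -0.08, 0.08], "dr": [0, 0, 46]},
    {"offset": [-0.353, -0.08, 0.08], "dr": [0, 0, 46]},
    {"offset": [-0.353, -0.08, 0.08], "dr": [0, 0, 46]},
    {"offset": [-0.353, -0.08, 0.08], "dr": [0, 0, 46]},
    {"offset": [-0.353, -0.08, 0.08], "dr": [0, 0, 46]},
    {"offset": [-0.353, -0.08, 0.08], "dr": [0, 0, 46]},
  ],
)

```text
time_s: 2.62
position: [0.5233, -0.2901, 0.2221]
tcp_rot: [[0.509, 0.861, -0.001], [0.861, -0.509, 0.002], [0.001, -0.002, -1.0]]
force: [-0.4, -0.6, 0.7]
opening: 1.0
grasp_force: 0.0
```

Run:
```python
from h import *
cap("wrist","w2");s=bot.read_state();print(s["position"],s["tcp_rot"].round(3).tolist(),s["time_s"])
im=cv2.imread("pics/w2.png");print(proj("w2",(.52,-.294,.045)),proj("w2",(.553,-.238,.086)))
cv2.imwrite("pics/crop3.png",cv2.resize(im[80:330,220:470],(600,600),interpolation=cv2.INTER_CUBIC))
```

```text
[ 0.52342728 -0.28971439  0.22251175] [[0.508, 0.861, -0.001], [0.861, -0.508, 0.001], [0.001, -0.001, -1.0]] 2.6667
[320.04946607 226.58948112] [319.8736485  159.94229258]
```

View pics/crop3.png

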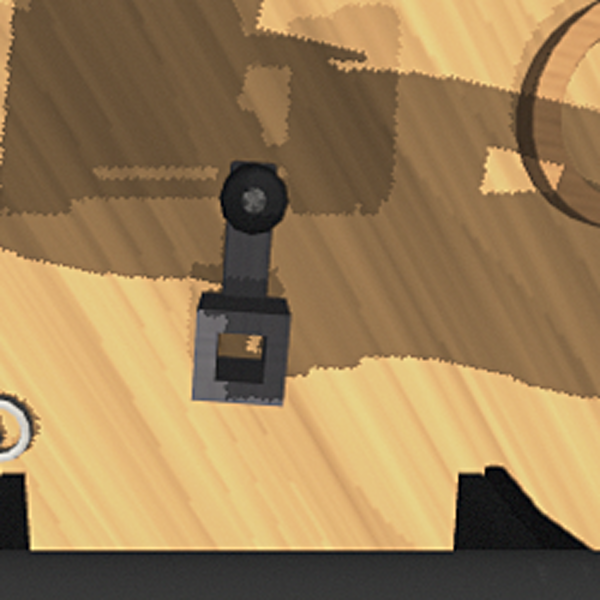

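The crop shows hub C's top corners at (200,310), (291,312), (283,406) and (192,402), centred on (241,358), which is pixel (320.4,229.2). The grip top is at (254,198), which is (325.8,162.5).

Run:
```python
from h import *
g=lambda p:(220+p[0]/2.4-.3,80+p[1]/2.4-.3)
ang=lambda v:np.degrees(np.arctan2(v[1],v[0]))
print("hub tri",tri([("w2",g((241,358))),("top0",(421.8,278))]))
print("grip tri",tri([("w2",g((254,198))),("top0",(404.2,262.3))]))
c=[atz("w2",g(p),.045) for p in((200,310),(291,312),(283,406),(192,402))]
print(ang(c[0]-c[3]),ang(c[1]-c[2]),ang(c[0]-c[1])-90,ang(c[3]-c[2])-90,[np.linalg.norm(c[i]-c[i-1]).round(4) for i in range(4)],np.mean(c,0))
h=atz("w2",g((241,358)),.045);k=atz("w2",g((254,198)),.086);print(h,k,ang(k-h),np.linalg.norm((k-h)[:2]))
s=bot.read_state();d=h-s["position"];print("tool d",tool(d))
```

```text
hub tri (array([ 0.52017527, -0.29383077,  0.05513757]), [np.float64(0.00011148040114002775), np.float64(0.00011148040114011584)])
grip tri (array([ 0.55587001, -0.24115149,  0.10471484]), [np.float64(0.0004884439630383632), np.float64(0.0004884439630382883)])
53.83202853793817 55.51618507449359 58.204546833045015 56.868202498388854 [np.float64(0.0385), np.float64(0.0364), np.float64(0.0393), np.float64(0.0375)] [ 0.51902438 -0.29614778  0.045     ]
[ 0.51890156 -0.2959898   0.045     ] [ 0.55605902 -0.24189011  0.086     ] 55.51742494515764 0.06563119394249232
tool d [-0.00784362 -0.00045714  0.17750649]
```

>>> servo_tool(
  targets=[
    {"offset": [-0.008, 0, 0.04], "dr": [0, 0, 3.7]},
    {"offset": [-0.008, 0, 0.08], "dr": [0, 0, 3.7]},
    {"offset": [-0.008, 0, 0.12], "dr": [0, 0, 3.7]},
    {"offset": [-0.008, 0, 0.15], "dr": [0, 0, 3.7]},
    {"offset": [-0.008, 0, 0.175], "dr": [0, 0, 3.7]},
    {"offset": [-0.008, 0, 0.19], "dr": [0, 0, 3.7]},
    {"offset": [-0.008, 0, 0.2], "dr": [0, 0, 3.7]},
    {"offset": [-0.008, 0, 0.208], "dr": [0, 0, 3.7]},
    {"offset": [-0.008, 0, 0.208], "dr": [0, 0, 3.7]},
    {"offset": [-0.008, 0, 0.208], "dr": [0, 0, 3.7]},
  ],
)

```text
time_s: 3.5
position: [0.52, -0.2986, 0.0153]
tcp_rot: [[0.564, 0.826, 0.001], [0.826, -0.564, -0.001], [-0.0, 0.001, -1.0]]
force: [0.4, 0.3, -0.8]
opening: 0.997
grasp_force: 0.0
```

>>> servo_tool(
  gripper=1,
  targets=[
    {"offset": [0, 0, 0], "dr": [0, 0, 0]},
    {"offset": [0, 0, 0], "dr": [0, 0, 0]},
    {"offset": [0, 0, 0], "dr": [0, 0, 0]},
    {"offset": [0, 0, 0], "dr": [0, 0, 0]},
    {"offset": [0, 0, 0], "dr": [0, 0, 0]},
    {"offset": [0, 0, 0], "dr": [0, 0, 0]},
    {"offset": [0, 0, 0], "dr": [0, 0, 0]},
    {"offset": [0, 0, 0], "dr": [0, 0, 0]},
    {"offset": [0, 0, 0], "dr": [0, 0, 0]},
    {"offset": [0, 0, 0], "dr": [0, 0, 0]},
  ],
)

```text
time_s: 4.33
position: [0.5184, -0.2985, 0.0144]
tcp_rot: [[0.564, 0.825, -0.002], [0.825, -0.564, 0.001], [-0.0, -0.002, -1.0]]
force: [-2.5, 1.3, 3.0]
opening: 0.437
grasp_force: 30.0
```

>>> servo_tool(
  targets=[
    {"offset": [0, 0, -0.02], "dr": [0, 0, 0]},
    {"offset": [0, 0, -0.05], "dr": [0, 0, 0]},
    {"offset": [0, 0, -0.09], "dr": [0, 0, 0]},
    {"offset": [0, 0, -0.13], "dr": [0, 0, 0]},
    {"offset": [0, 0, -0.17], "dr": [0, 0, 0]},
    {"offset": [0, 0, -0.185], "dr": [0, 0, 0]},
    {"offset": [0, 0, -0.185], "dr": [0, 0, 0]},
  ],
)

```text
time_s: 4.92
position: [0.5219, -0.3009, 0.2042]
tcp_rot: [[0.565, 0.825, 0.008], [0.825, -0.565, -0.007], [-0.001, 0.011, -1.0]]
force: [-0.3, -0.3, -3.0]
opening: 0.433
grasp_force: 30.0
```

Run:
```python
from h import *
cap("wrist","w3");s=bot.read_state()
for k in("time_s","position","joint_positions","force","moment","opening","grasp_force"):print(k,s[k])
p,R=s["position"],s["tcp_rot"]
# expected hub top (30mm behind TCP) & grip top
h=p+R@[0,0,-.030];k=p+R@[.065,0,-.071];print(h,k,proj("w3",h),proj("w3",k),R.round(3).tolist())
im=cv2.imread("pics/w3.png");cv2.imwrite("pics/w3v.png",cv2.convertScaleAbs(im[150:480,140:500],alpha=1.6,beta=20))
```

```text
time_s 4.9667
position [ 0.52027287 -0.29968985  0.20114874]
joint_positions [-4.05988560e+01  2.96288756e+01  8.72204085e+01  4.73780189e-03
  6.28835473e+01 -6.21729217e+00]
force [-0.69233972 -0.3488864  -4.01028805]
moment [-0.10718554  0.13539473  0.02314117]
opening 0.4325174393872995
grasp_force 29.985895684658317
[ 0.52016522 -0.2996005   0.23114842] [ 0.55672575 -0.2458356   0.27211991] [316.51630317 323.94564103] [315.55145978 174.88795479] [[0.565, 0.825, 0.004], [0.825, -0.565, -0.003], [-0.0, 0.005, -1.0]]
```

View pics/w3v.png

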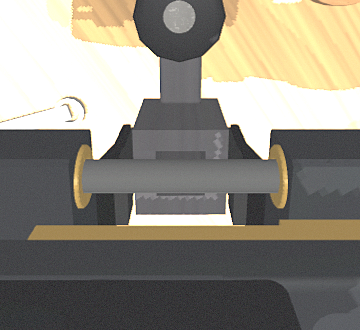

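Crank held: the grip top is at (318,166), and the hub's top face spans rows 280–363. I'll work out the hub's offset in the hand and the go-to-shaft move.

Run:
```python
from h import *
c=np.load("pics/w3.npz");s=bot.read_state();p,R=s["position"],s["tcp_rot"]
for dz in(-.026,-.030):
  for e in(-.019,.019): print(dz,e,proj("w3",p+R@[e,0,dz]))
for z in (-.067,-.071):
  g=atz("w3",(318,166.5),(p+R@[0,0,z])[2]);print("grip rel tool",R.T@(g-p))
for e,row in((.019,280),(-.019,363)):
  g=atz("w3",(318,row),(p+R@[0,0,-.03])[2]);print("edge",e,R.T@(g-p))
tgt=np.array([.506,.0715,.2]);print("d tool",R.T@(tgt-p))
```

```text
-0.026 -0.019 [316.61430048 358.3114867 ]
-0.026 0.019 [316.48394984 277.86731736]
-0.03 -0.019 [316.58205769 363.68138584]
-0.03 0.019 [316.44600542 281.46440422]
grip rel tool [ 0.06689183  0.00063817 -0.06702591]
grip rel tool [ 0.06714128  0.00063728 -0.07102602]
edge 0.019 [ 0.01963377  0.00062823 -0.03000556]
edge -0.019 [-0.01867275  0.00061272 -0.02998909]
d tool [ 2.98273249e-01 -2.21404630e-01 -8.10243209e-06]
```

>>> servo_tool(
  targets=[
    {"offset": [0.02, -0.015, 0], "dr": [0, 0, -1]},
    {"offset": [0.045, -0.033, 0], "dr": [0, 0, -3]},
    {"offset": [0.075, -0.055, 0], "dr": [0, 0, -5]},
    {"offset": [0.106, -0.079, 0], "dr": [0, 0, -7]},
    {"offset": [0.138, -0.103, 0], "dr": [0, 0, -9]},
    {"offset": [0.17, -0.127, 0], "dr": [0, 0, -11]},
    {"offset": [0.202, -0.15, 0], "dr": [0, 0, -11]},
    {"offset": [0.232, -0.173, 0], "dr": [0, 0, -11]},
    {"offset": [0.258, -0.192, 0], "dr": [0, 0, -11]},
    {"offset": [0.279, -0.208, 0], "dr": [0, 0, -11]},
    {"offset": [0.291, -0.217, 0], "dr": [0, 0, -11]},
    {"offset": [0.297, -0.221, 0], "dr": [0, 0, -11]},
    {"offset": [0.297, -0.221, 0], "dr": [0, 0, -11]},
    {"offset": [0.297, -0.221, 0], "dr": [0, 0, -11]},
    {"offset": [0.297, -0.221, 0], "dr": [0, 0, -11]},
  ],
)

```text
time_s: 6.22
position: [0.5045, 0.0699, 0.1987]
tcp_rot: [[0.398, 0.917, -0.002], [0.917, -0.398, -0.0], [-0.001, -0.001, -1.0]]
force: [0.2, -0.3, -3.5]
opening: 0.435
grasp_force: 30.0
```

Run:
```python
from h import *
cap("scene","s4");cap("wrist","w4");s=bot.read_state()
for k in("time_s","position","joint_positions","force"):print(k,s[k])
p,R=s["position"],s["tcp_rot"];print(R.round(3).tolist(),"crank x",np.degrees(np.arctan2(R[1,0],R[0,0])),"d",R.T@(np.array([.5057,.0708,p[2]])-p))
q=proj("s4",(.506,.0715,.15)).astype(int);print(q)
im=cv2.imread("pics/s4.png")[q[1]-60:q[1]+60,q[0]-40:q[0]+120]
cv2.imwrite("pics/s4v.png",cv2.convertScaleAbs(cv2.resize(im,(800,600),interpolation=cv2.INTER_CUBIC),alpha=1.3,beta=15))
```

```text
time_s 6.3167
position [0.50476113 0.06967551 0.19916399]
joint_positions [-4.71260970e+00  2.32471119e+01  9.99269090e+01 -2.01497334e-02
  5.68589889e+01  1.87868361e+01]
force [ 0.39028527 -0.07541807 -2.79011731]
[[0.399, 0.917, -0.001], [0.917, -0.399, -0.0], [-0.0, -0.0, -1.0]] crank x 66.5115809210163 d [ 1.40551283e-03  4.12896226e-04 -8.38557211e-07]
[331 212]
```

View pics/s4v.png

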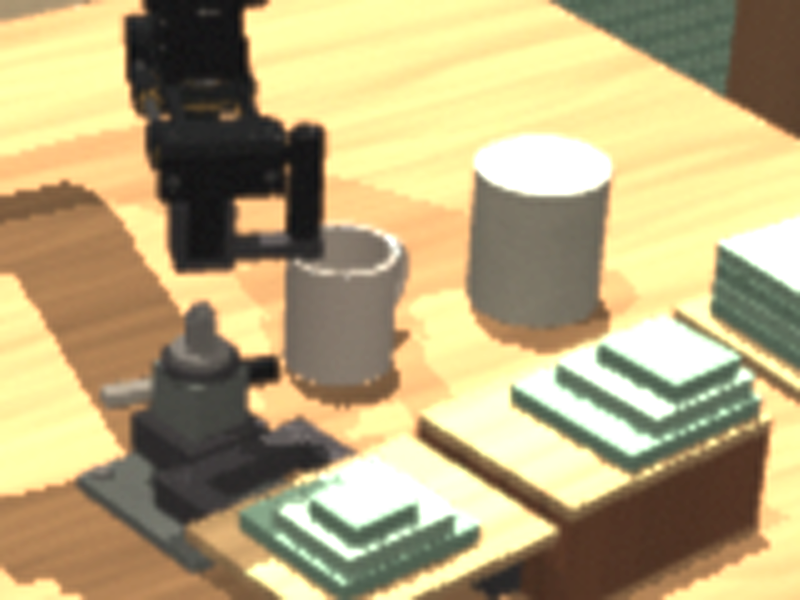

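>>> servo_tool(
  targets=[
    {"offset": [0.0014, 0.0004, 0.01], "dr": [0, 0, 0]},
    {"offset": [0.0014, 0.0004, 0.02], "dr": [0, 0, 0]},
    {"offset": [0.0014, 0.0004, 0.028], "dr": [0, 0, 0]},
    {"offset": [0.0014, 0.0004, 0.032], "dr": [0, 0, 0]},
    {"offset": [0.0014, 0.0004, 0.034], "dr": [0, 0, 0]},
    {"offset": [0.0014, 0.0004, 0.036], "dr": [0, 0, 0]},
    {"offset": [0.0014, 0.0004, 0.038], "dr": [0, 0, 0]},
    {"offset": [0.0014, 0.0004, 0.038], "dr": [0, 0, 0]},
    {"offset": [0.0014, 0.0004, 0.038], "dr": [0, 0, 0]},
  ],
)

```text
time_s: 7.07
position: [0.5057, 0.072, 0.1617]
tcp_rot: [[0.397, 0.918, 0.0], [0.918, -0.397, -0.0], [0.0, 0.0, -1.0]]
force: [-0.9, -0.2, -3.6]
opening: 0.433
grasp_force: 30.0
```

No contact yet. I'll go on slowly, one millimetre a row.

>>> servo_tool(
  targets=[
    {"offset": [0, 0, 0.001], "dr": [0, 0, 0]},
    {"offset": [0, 0, 0.002], "dr": [0, 0, 0]},
    {"offset": [0, 0, 0.003], "dr": [0, 0, 0]},
    {"offset": [0, 0, 0.004], "dr": [0, 0, 0]},
    {"offset": [0, 0, 0.004], "dr": [0, 0, 0]},
  ],
)

```text
time_s: 7.48
position: [0.5055, 0.0717, 0.1574]
tcp_rot: [[0.397, 0.918, -0.0], [0.918, -0.397, -0.001], [-0.001, -0.0, -1.0]]
force: [-0.6, -3.3, -1.9]
opening: 0.428
grasp_force: 30.0
```

>>> servo_tool(
  targets=[
    {"offset": [-0.0005, 0.0002, 0.0], "dr": [0, 0, 0]},
    {"offset": [-0.0005, 0.0002, 0.001], "dr": [0, 0, 0]},
    {"offset": [-0.0005, 0.0002, 0.002], "dr": [0, 0, 0]},
    {"offset": [-0.0005, 0.0002, 0.003], "dr": [0, 0, 0]},
    {"offset": [-0.0005, 0.0002, 0.003], "dr": [0, 0, 0]},
  ],
)

```text
time_s: 7.9
position: [0.5055, 0.0714, 0.1543]
tcp_rot: [[0.397, 0.918, -0.0], [0.918, -0.397, -0.0], [-0.0, -0.0, -1.0]]
force: [-0.6, -3.1, -2.8]
opening: 0.437
grasp_force: 30.0
```

>>> servo_tool(
  targets=[
    {"offset": [-0.0005, 0.0002, 0.002], "dr": [0, 0, 0]},
    {"offset": [-0.0005, 0.0002, 0.004], "dr": [0, 0, 0]},
    {"offset": [-0.0005, 0.0002, 0.006], "dr": [0, 0, 0]},
    {"offset": [-0.0005, 0.0002, 0.008], "dr": [0, 0, 0]},
    {"offset": [-0.0005, 0.0002, 0.008], "dr": [0, 0, 0]},
  ],
)

```text
time_s: 8.32
position: [0.5054, 0.0712, 0.146]
tcp_rot: [[0.397, 0.918, -0.001], [0.918, -0.397, 0.001], [0.0, -0.001, -1.0]]
force: [-0.4, -1.2, -3.2]
opening: 0.437
grasp_force: 30.0
```

Inside the square, sliding freely with 11 mm to go.

>>> servo_tool(
  targets=[
    {"offset": [0, 0, 0.002], "dr": [0, 0, 0]},
    {"offset": [0, 0, 0.004], "dr": [0, 0, 0]},
    {"offset": [0, 0, 0.006], "dr": [0, 0, 0]},
    {"offset": [0, 0, 0.008], "dr": [0, 0, 0]},
    {"offset": [0, 0, 0.009], "dr": [0, 0, 0]},
    {"offset": [0, 0, 0.01], "dr": [0, 0, 0]},
    {"offset": [0, 0, 0.0105], "dr": [0, 0, 0]},
    {"offset": [0, 0, 0.0105], "dr": [0, 0, 0]},
  ],
)

```text
time_s: 8.98
position: [0.5055, 0.071, 0.1359]
tcp_rot: [[0.397, 0.918, -0.0], [0.918, -0.397, 0.0], [-0.0, -0.0, -1.0]]
force: [-1.1, 0.3, -2.4]
opening: 0.434
grasp_force: 30.0
```

>>> servo_tool(
  targets=[
    {"offset": [0, 0, 0.0005], "dr": [0, 0, 0]},
    {"offset": [0, 0, 0.001], "dr": [0, 0, 0]},
    {"offset": [0, 0, 0.0015], "dr": [0, 0, 0]},
    {"offset": [0, 0, 0.0015], "dr": [0, 0, 0]},
    {"offset": [0, 0, 0.0015], "dr": [0, 0, 0]},
  ],
)

```text
time_s: 9.4
position: [0.5056, 0.071, 0.1345]
tcp_rot: [[0.397, 0.918, -0.0], [0.918, -0.397, 0.0], [0.0, -0.0, -1.0]]
force: [-0.7, -0.3, -4.0]
opening: 0.437
grasp_force: 30.0
```

Run:
```python
from h import *
s=bot.read_state()
for k in("time_s","position","force","moment"):print(k,s[k])
```

```text
time_s 9.4
position [0.50557253 0.07096333 0.13454596]
force [-0.72716343 -0.31573052 -3.97102867]
moment [-0.10768844  0.08191114  0.02587108]
```

>>> servo_tool(
  targets=[
    {"offset": [0, 0, 0.0005], "dr": [0, 0, 0]},
    {"offset": [0, 0, 0.001], "dr": [0, 0, 0]},
    {"offset": [0, 0, 0.001], "dr": [0, 0, 0]},
    {"offset": [0, 0, 0.001], "dr": [0, 0, 0]},
  ],
)

```text
time_s: 9.73
position: [0.5056, 0.071, 0.1344]
tcp_rot: [[0.397, 0.918, 0.0], [0.918, -0.397, -0.0], [0.0, 0.0, -1.0]]
force: [-1.9, 0.2, 5.6]
opening: 0.437
grasp_force: 30.0
```

Seated on the collar: about 9 N up at TCP z 0.134, so the foot is at about 0.120. Now release, rise, and move over to the grip.

>>> servo_tool(
  gripper=-1,
  targets=[
    {"offset": [0, 0, -0.001], "dr": [0, 0, 0]},
    {"offset": [0, 0, -0.001], "dr": [0, 0, 0]},
    {"offset": [0, 0, -0.001], "dr": [0, 0, 0]},
    {"offset": [0, 0, -0.001], "dr": [0, 0, 0]},
    {"offset": [0, 0, -0.001], "dr": [0, 0, 0]},
    {"offset": [0, 0, -0.02], "dr": [0, 0, 0]},
    {"offset": [0, 0, -0.05], "dr": [0, 0, 0]},
    {"offset": [0, 0, -0.08], "dr": [0, 0, 0]},
    {"offset": [0, 0, -0.1], "dr": [0, 0, 0]},
    {"offset": [0, 0, -0.1], "dr": [0, 0, 0]},
    {"offset": [0, 0, -0.1], "dr": [0, 0, 0]},
  ],
)

```text
time_s: 10.65
position: [0.5062, 0.0709, 0.2345]
tcp_rot: [[0.397, 0.918, 0.003], [0.918, -0.397, -0.0], [0.001, 0.003, -1.0]]
force: [-0.4, -0.1, -0.0]
opening: 0.998
grasp_force: 0.0
```

Run:
```python
from h import *
cap("wrist","w5");cap("scene","s5");s=bot.read_state();p,R=s["position"],s["tcp_rot"];print(s["time_s"],p,s["force"],R.round(3).tolist())
im=cv2.imread("pics/w5.png");cv2.imwrite("pics/w5v.png",cv2.convertScaleAbs(im,alpha=1.2,beta=10))
h=np.array([.5056,.071,.165])+R@[.0006,0,0]*[1,1,0];k=h+R@[.065,0,-.041];print(h,k,proj("w5",h),proj("w5",k))
```

```text
10.75 [0.50465362 0.07102199 0.23256653] [ 0.31680263 -0.2522546  -0.66599363] [[0.397, 0.918, -0.002], [0.918, -0.397, 0.0], [-0.001, -0.002, -1.0]]
[0.50583813 0.07155072 0.165     ] [0.53172295 0.13120686 0.20595267] [319.20238855 254.33799169] [319.43286173 158.41468138]
```

View pics/w5v.png

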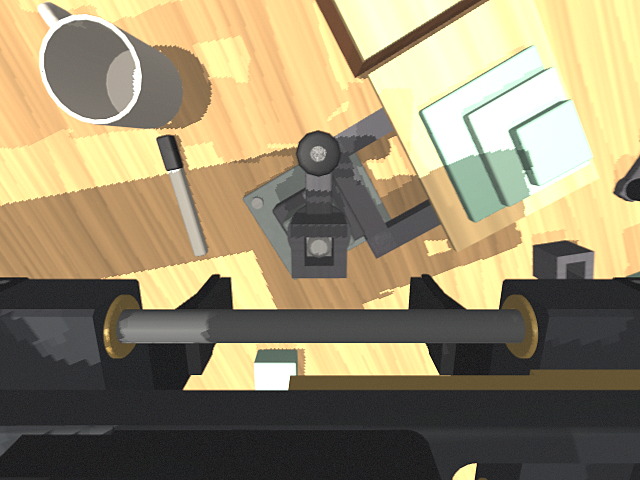

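The wrist view shows the crank seated with the shaft tip at (319,247) through the hub and the grip top at (318,153), about 66 mm along tool x. Move over the grip, descend and close.

>>> servo_tool(
  targets=[
    {"offset": [0.022, 0, 0], "dr": [0, 0, 0]},
    {"offset": [0.045, 0, 0], "dr": [0, 0, 0]},
    {"offset": [0.066, 0, 0], "dr": [0, 0, 0]},
    {"offset": [0.066, 0, 0], "dr": [0, 0, 0]},
    {"offset": [0.066, 0, 0.02], "dr": [0, 0, 0]},
    {"offset": [0.066, 0, 0.04], "dr": [0, 0, 0]},
    {"offset": [0.066, 0, 0.053], "dr": [0, 0, 0]},
    {"offset": [0.066, 0, 0.058], "dr": [0, 0, 0]},
    {"offset": [0.066, 0, 0.058], "dr": [0, 0, 0]},
    {"offset": [0.066, 0, 0.058], "dr": [0, 0, 0]},
  ],
)

```text
time_s: 11.58
position: [0.5314, 0.1311, 0.1751]
tcp_rot: [[0.397, 0.918, -0.001], [0.918, -0.397, -0.0], [-0.001, -0.001, -1.0]]
force: [0.1, 0.1, 0.6]
opening: 0.999
grasp_force: 0.0
```

>>> servo_tool(
  gripper=1,
  targets=[
    {"offset": [0, 0, 0], "dr": [0, 0, 0]},
    {"offset": [0, 0, 0], "dr": [0, 0, 0]},
    {"offset": [0, 0, 0], "dr": [0, 0, 0]},
    {"offset": [0, 0, 0], "dr": [0, 0, 0]},
    {"offset": [0, 0, 0], "dr": [0, 0, 0]},
    {"offset": [0, 0, 0], "dr": [0, 0, 0]},
    {"offset": [0, 0, 0], "dr": [0, 0, 0]},
    {"offset": [0, 0, 0], "dr": [0, 0, 0]},
    {"offset": [0, 0, 0], "dr": [0, 0, 0]},
    {"offset": [0, 0, 0], "dr": [0, 0, 0]},
  ],
)

```text
time_s: 12.42
position: [0.5318, 0.1315, 0.1755]
tcp_rot: [[0.397, 0.918, -0.0], [0.918, -0.397, -0.0], [-0.0, -0.0, -1.0]]
force: [1.1, -0.4, -0.0]
opening: 0.325
grasp_force: 0.0
```

Run:
```python
from h import *
s=bot.read_state();p,R=s["position"],s["tcp_rot"];print(s["time_s"],p,s["force"],s["moment"],s["opening"],R.T@(p-np.array([.5058,.0715,p[2]])))
r=65.5
for a in range(10,361,10):
    t=np.radians(a); # clockwise from above: tool +x -> toward +tool y (z down)
    print(a,(r*(np.cos(t)-1)).round(1),(r*np.sin(t)).round(1),end=" | ")
# heights by parallax: board & deck corners, w1/w5
```

```text
12.4167 [0.53175209 0.13153713 0.17552473] [ 1.1122814  -0.39135141 -0.0376711 ] [-0.09266704  0.06814128  0.00484933] 0.3246677194987806 [ 6.54061717e-02 -7.39599706e-06 -1.71880960e-06]
10 -1.0 11.4 | 20 -4.0 22.4 | 30 -8.8 32.7 | 40 -15.3 42.1 | 50 -23.4 50.2 | 60 -32.7 56.7 | 70 -43.1 61.5 | 80 -54.1 64.5 | 90 -65.5 65.5 | 100 -76.9 64.5 | 110 -87.9 61.5 | 120 -98.2 56.7 | 130 -107.6 50.2 | 140 -115.7 42.1 | 150 -122.2 32.7 | 160 -127.0 22.4 | 170 -130.0 11.4 | 180 -131.0 0.0 | 190 -130.0 -11.4 | 200 -127.0 -22.4 | 210 -122.2 -32.8 | 220 -115.7 -42.1 | 230 -107.6 -50.2 | 240 -98.3 -56.7 | 250 -87.9 -61.5 | 260 -76.9 -64.5 | 270 -65.5 -65.5 | 280 -54.1 -64.5 | 290 -43.1 -61.5 | 300 -32.7 -56.7 | 310 -23.4 -50.2 | 320 -15.3 -42.1 | 330 -8.8 -32.8 | 340 -4.0 -22.4 | 350 -1.0 -11.4 | 360 0.0 -0.0 |
```

>>> servo_tool(
  targets=[
    {"offset": [0, 0, 0], "dr": [0, 0, 0]},
    {"offset": [0, 0, 0], "dr": [0, 0, 0]},
    {"offset": [0, 0, 0], "dr": [0, 0, 0]},
    {"offset": [0, 0, 0], "dr": [0, 0, 0]},
    {"offset": [0, 0, 0], "dr": [0, 0, 0]},
  ],
)

```text
time_s: 12.83
position: [0.5317, 0.1315, 0.1755]
tcp_rot: [[0.397, 0.918, -0.0], [0.918, -0.397, 0.0], [-0.0, -0.0, -1.0]]
force: [0.4, 0.2, -0.3]
opening: 0.266
grasp_force: 30.0
```

>>> servo_tool(
  targets=[
    {"offset": [0, 0.003, 0], "dr": [0, 0, 0]},
    {"offset": [-0.0005, 0.007, 0], "dr": [0, 0, 0]},
    {"offset": [-0.001, 0.0114, 0], "dr": [0, 0, 0]},
    {"offset": [-0.0022, 0.017, 0], "dr": [0, 0, 0]},
    {"offset": [-0.004, 0.0224, 0], "dr": [0, 0, 0]},
    {"offset": [-0.0061, 0.0277, 0], "dr": [0, 0, 0]},
    {"offset": [-0.0088, 0.0327, 0], "dr": [0, 0, 0]},
  ],
)

```text
time_s: 13.42
position: [0.5581, 0.1101, 0.1753]
tcp_rot: [[0.397, 0.918, -0.002], [0.918, -0.397, 0.0], [-0.0, -0.002, -1.0]]
force: [-2.5, 1.1, 1.4]
opening: 0.265
grasp_force: 30.0
```

Run:
```python
from h import *
s=bot.read_state();p,R=s["position"],s["tcp_rot"];print(s["time_s"],p,s["force"],"tool F",R.T@s["force"],s["moment"],s["opening"],s["grasp_force"])
d=R.T@(p-np.array([.5058,.0715,p[2]]));print(d,np.hypot(*d[:2]),np.degrees(np.arctan2(d[1],d[0])))
```

```text
13.4167 [0.55809512 0.11009014 0.17531113] [-2.47831403  1.14295586  1.35966411] tool F [ 0.06442078 -2.73057093 -1.35532555] [0.13961382 0.87381449 0.05690707] 0.26497638223945935 30.045804642140865
[ 5.61809975e-02  3.26751872e-02 -7.80545270e-05] 0.06499209440230513 30.182525812789542
```

Winding works: 2.7 N tangential, which is just the jack's resistance.

>>> servo_tool(
  targets=[
    {"offset": [-0.0065, 0.0094, 0], "dr": [0, 0, 0]},
    {"offset": [-0.0146, 0.0175, 0], "dr": [0, 0, 0]},
    {"offset": [-0.0239, 0.024, 0], "dr": [0, 0, 0]},
    {"offset": [-0.0343, 0.0288, 0], "dr": [0, 0, 0]},
    {"offset": [-0.0453, 0.0318, 0], "dr": [0, 0, 0]},
    {"offset": [-0.0567, 0.0328, 0], "dr": [0, 0, 0]},
  ],
)

```text
time_s: 13.92
position: [0.5658, 0.0447, 0.1754]
tcp_rot: [[0.398, 0.917, -0.0], [0.917, -0.398, 0.002], [0.001, -0.001, -1.0]]
force: [-3.3, 4.9, 1.2]
opening: 0.266
grasp_force: 30.1
```

>>> servo_tool(
  targets=[
    {"offset": [-0.0114, -0.001, 0], "dr": [0, 0, 0]},
    {"offset": [-0.0224, -0.004, 0], "dr": [0, 0, 0]},
    {"offset": [-0.0327, -0.0088, 0], "dr": [0, 0, 0]},
    {"offset": [-0.0421, -0.0153, 0], "dr": [0, 0, 0]},
    {"offset": [-0.0502, -0.0234, 0], "dr": [0, 0, 0]},
    {"offset": [-0.0567, -0.0327, 0], "dr": [0, 0, 0]},
    {"offset": [-0.0615, -0.0431, 0], "dr": [0, 0, 0]},
    {"offset": [-0.0645, -0.0541, 0], "dr": [0, 0, 0]},
    {"offset": [-0.0655, -0.0655, 0], "dr": [0, 0, 0]},
  ],
)

```text
time_s: 14.67
position: [0.4841, 0.0091, 0.1764]
tcp_rot: [[0.398, 0.917, 0.011], [0.917, -0.398, -0.003], [0.002, 0.012, -1.0]]
force: [3.7, 0.7, -3.1]
opening: 0.266
grasp_force: 30.0
```

Run:
```python
from h import *
s=bot.read_state();p,R=s["position"],s["tcp_rot"];print(s["time_s"],p,s["force"],"tool F",R.T@s["force"],s["opening"],s["joint_positions"])
d=R.T@(p-np.array([.5058,.0715,p[2]]));print(d,np.hypot(*d[:2]),np.degrees(np.arctan2(d[1],d[0])))
cap("scene","s6");cap("top","t6")
def crop(f):
    q=proj(f,(.66,.18,.08)).astype(int);q=np.clip(q,[50,40],[590,440]);return cv2.resize(cv2.imread(f"pics/{f}.png")[q[1]-37:q[1]+38,q[0]-50:q[0]+50],(400,300),interpolation=cv2.INTER_CUBIC),q
out=[]
for f in("s5","s6","top0","t6"):
    c,q=crop(f);print(f,q);out.append(c)
cv2.imwrite("pics/c6.png",np.vstack([np.hstack(out[:2]),np.hstack(out[2:])]))
```

```text
14.6667 [0.48408773 0.00911308 0.17637636] [ 3.72609951  0.71163846 -3.07858665] tool F [2.12965276 3.09881849 3.11927007] 0.26576665048561404 [-1.21714931e+01  2.32076045e+01  1.05211946e+02 -6.63605767e-03
  5.09072983e+01  1.12982191e+01]
[-6.58731765e-02  4.92618279e-03 -8.89238454e-05] 0.06605711660181338 175.72321999680327
s5 [386 244]
s6 [386 244]
top0 [223 217]
t6 [223 217]
```

View pics/c6.png

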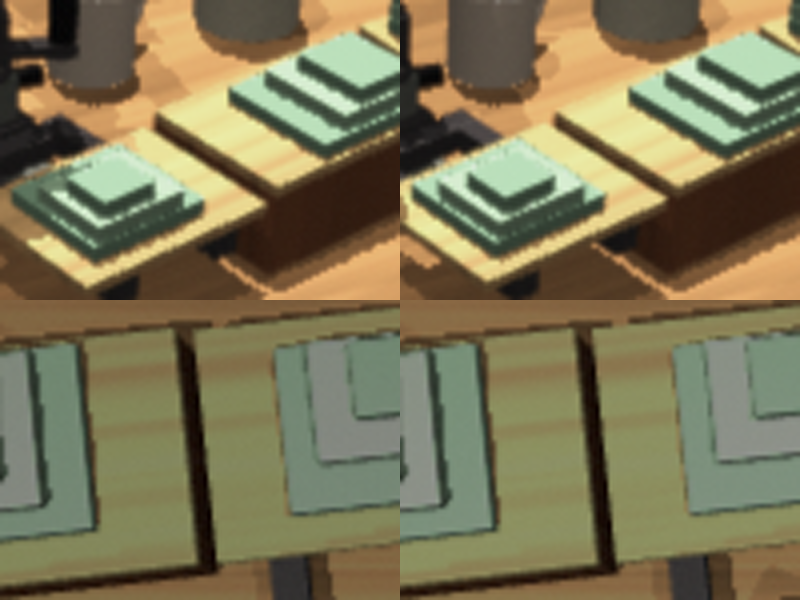

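Crop pictures (before and after half a turn): the scene view shows the dark strip between deck and board narrowing, with the deck corner rising from (268,203) to (267,198) against the board corner at (277,192). That is about 5 mm up, as half a turn should give. I'll measure the strip numerically in rectified profiles.

```bash
cat > gap.py <<'E'
from h import *
S=np.array([.5058,.0715])
def profile(f,phi,z0=.083,xs=(.12,.22),ys=(.06,.135),ext="npz"):
    im=cv2.cvtColor(cv2.imread(f"pics/{f}.png"),cv2.COLOR_BGR2GRAY).astype(np.float32)
    X=np.arange(xs[0],xs[1],.001);Y=np.arange(ys[0],ys[1],.0005)
    a=np.radians(phi);ex=np.array([np.cos(a),np.sin(a)]);ey=np.array([-ex[1],ex[0]])
    W=S+X[None,:,None]*ex+Y[:,None,None]*ey
    W=np.dstack([W,np.full(W.shape[:2],z0)])
    c=np.load(f"pics/{f}.npz");p=(W@c["R"].T+c["t"])@c["camera_matrix"].T;uv=(p[...,:2]/p[...,2:]).astype(np.float32)
    return Y,cv2.remap(im,uv[...,0],uv[...,1],cv2.INTER_LINEAR)
def edges(f,phi,**k):
    Y,G=profile(f,phi,**k);g=np.median(G,1);i=g.argmin()
    lo=g[i];L=np.median(g[max(0,i-50):max(1,i-20)]);H=np.median(g[i+20:i+50])
    def cross(idx,t):
        for j in idx:
            if g[j]>=t:
                j2=j-(idx.step);return Y[j2]+(t-g[j2])/(g[j]-g[j2])*(Y[j]-Y[j2])
    return cross(range(i-1,0,-1),(lo+L)/2),cross(range(i+1,len(g)),(lo+H)/2),(lo,L,H),g
def tanv(f,phi):
    c=np.load(f"pics/{f}.npz");C=-c["R"].T@c["t"];a=np.radians(phi);ey=np.array([-np.sin(a),np.cos(a)])
    gy=.095;y=(C[:2]-S)@ey;return (gy-y)/(C[2]-.083)
E
python3 - <<'E'
from gap import *
for f in("scene0","s5","s6","top0","t6","w1","w5"):
    for phi in((6,7.5,9) if f in("s5","w1") else (7.5,)):
        try:
            d,b,l,g=edges(f,phi);print(f,phi,"deck %.4f board %.4f width %.4f tan %.2f"%(d,b,b-d,tanv(f,phi)),np.round(l))
        except Exception as e: print(f,phi,e)
for f in("s5","s6"): print(edges(f,7.5)[3][::4].round().astype(int).tolist())
E
```

```text
scene0 7.5 deck 0.0736 board 0.0941 width 0.0205 tan 1.17 [ 43. 220. 185.]
s5 6 deck 0.0782 board 0.0986 width 0.0204 tan 1.13 [ 43. 221. 195.]
s5 7.5 deck 0.0736 board 0.0941 width 0.0205 tan 1.17 [ 44. 221. 187.]
s5 9 deck 0.0693 board 0.0894 width 0.0201 tan 1.20 [ 45. 218. 189.]
s6 7.5 deck 0.0784 board 0.0955 width 0.0171 tan 1.17 [ 62. 221. 217.]
top0 7.5 deck 0.0852 board 0.0962 width 0.0109 tan 0.15 [ 14. 128. 128.]
t6 7.5 deck 0.0859 board 0.0962 width 0.0103 tan 0.15 [ 16. 136. 136.]
w1 6 deck 0.0928 board 0.1028 width 0.0100 tan 0.06 [ 42. 222. 221.]
w1 7.5 deck 0.0884 board 0.0984 width 0.0099 tan 0.06 [ 42. 222. 221.]
w1 9 deck 0.0842 board 0.0940 width 0.0098 tan 0.06 [ 44. 222. 221.]
w5 7.5 deck 0.1082 board nan width nan tan 0.10 [ 0. 68.  0.]
[222, 221, 221, 220, 216, 199, 167, 124, 86, 57, 45, 45, 50, 59, 66, 75, 88, 113, 151, 184, 205, 216, 220, 221, 222, 221, 221, 221, 222, 222, 222, 222, 222, 221, 221, 222, 222, 222]
[222, 221, 221, 221, 221, 221, 218, 210, 187, 149, 107, 78, 63, 63, 68, 74, 88, 113, 150, 183, 204, 215, 219, 221, 221, 221, 221, 221, 221, 221, 221, 221, 221, 221, 221, 221, 221, 221]gap.py:17: RuntimeWarning: invalid value encountered in scalar divide
  j2=j-(idx.step);return Y[j2]+(t-g[j2])/(g[j]-g[j2])*(Y[j]-Y[j2])
```

Initial lag was about 9.5 mm; about 5 mm remains, i.e. nearly half a turn. I'll wind on to 350° and measure again.

>>> servo_tool(
  targets=[
    {"offset": [0.001, -0.0114, 0], "dr": [0, 0, 0]},
    {"offset": [0.004, -0.0224, 0], "dr": [0, 0, 0]},
    {"offset": [0.0088, -0.0327, 0], "dr": [0, 0, 0]},
    {"offset": [0.0153, -0.0421, 0], "dr": [0, 0, 0]},
    {"offset": [0.0234, -0.0502, 0], "dr": [0, 0, 0]},
    {"offset": [0.0327, -0.0567, 0], "dr": [0, 0, 0]},
    {"offset": [0.0431, -0.0615, 0], "dr": [0, 0, 0]},
    {"offset": [0.0541, -0.0645, 0], "dr": [0, 0, 0]},
    {"offset": [0.0655, -0.0655, 0], "dr": [0, 0, 0]},
  ],
)

```text
time_s: 15.52
position: [0.4462, 0.0986, 0.1758]
tcp_rot: [[0.395, 0.919, 0.002], [0.919, -0.395, -0.001], [-0.0, 0.002, -1.0]]
force: [3.3, -5.1, -0.6]
opening: 0.265
grasp_force: 30.0
```

>>> servo_tool(
  targets=[
    {"offset": [0.0114, 0.001, 0], "dr": [0, 0, 0]},
    {"offset": [0.0224, 0.004, 0], "dr": [0, 0, 0]},
    {"offset": [0.0327, 0.0088, 0], "dr": [0, 0, 0]},
    {"offset": [0.0421, 0.0153, 0], "dr": [0, 0, 0]},
    {"offset": [0.0502, 0.0234, 0], "dr": [0, 0, 0]},
    {"offset": [0.0567, 0.0327, 0], "dr": [0, 0, 0]},
    {"offset": [0.0615, 0.0431, 0], "dr": [0, 0, 0]},
    {"offset": [0.0645, 0.0541, 0], "dr": [0, 0, 0]},
    {"offset": [0.0645, 0.0541, 0], "dr": [0, 0, 0]},
    {"offset": [0.0645, 0.0541, 0], "dr": [0, 0, 0]},
  ],
)

```text
time_s: 16.35
position: [0.5198, 0.1355, 0.1749]
tcp_rot: [[0.396, 0.918, -0.003], [0.918, -0.396, -0.001], [-0.002, -0.002, -1.0]]
force: [0.7, -5.5, -0.3]
opening: 0.268
grasp_force: 30.0
```

Run:
```python
from gap import *
s=bot.read_state();p,R=s["position"],s["tcp_rot"];print(s["time_s"],p,"tool F",R.T@s["force"],s["opening"])
d=R.T@(p-np.array([.5058,.0715,p[2]]));print(d,np.hypot(*d[:2]),np.degrees(np.arctan2(d[1],d[0])))
cap("scene","s7")
for f in("s5","s6","s7"):
    g=edges(f,7.5)[3];print(g[::4].round().astype(int).tolist())
    Y=np.arange(.06,.135,.0005);i=g.argmin();n=len(Y)
    a=np.interp(130,g[:i+1][::-1],Y[:i+1][::-1]);b=np.interp(130,g[i:],Y[i:]);print(f,a,b,(b-a-.01)/1.17)
```

```text
16.35 [0.51980366 0.13548459 0.17488484] tool F [-4.81591295  2.8255441   0.26867703] 0.26832519891854745
[ 0.06430487 -0.01244982 -0.00012914] 0.06549896247104849 -10.957257454563901
[222, 221, 221, 220, 216, 199, 167, 124, 86, 57, 45, 45, 50, 59, 66, 75, 88, 113, 151, 184, 205, 216, 220, 221, 222, 221, 221, 221, 222, 222, 222, 222, 222, 221, 221, 222, 222, 222]
s5 0.07375210896309316 0.09495577867976931 0.009575786082629194
[222, 221, 221, 221, 221, 221, 218, 210, 187, 149, 107, 78, 63, 63, 68, 74, 88, 113, 150, 183, 204, 215, 219, 221, 221, 221, 221, 221, 221, 221, 221, 221, 221, 221, 221, 221, 221, 221]
s6 0.07887665431445211 0.0949742406353977 0.005211612240124433
[219, 221, 221, 222, 222, 222, 221, 221, 220, 217, 202, 177, 144, 111, 88, 81, 90, 113, 150, 184, 202, 212, 217, 218, 220, 221, 221, 222, 222, 222, 222, 222, 222, 222, 222, 222, 222, 222]
s7 0.08481990184682942 0.09497715472481831 0.00013440416922127796
```

Only about 0–1 mm remains. A last 15° puts it in the middle of the estimate; then let go and rise.

>>> servo_tool(
  targets=[
    {"offset": [0.0005, 0.006, 0], "dr": [0, 0, 0]},
    {"offset": [0.0009, 0.0115, 0], "dr": [0, 0, 0]},
    {"offset": [0.0008, 0.0171, 0], "dr": [0, 0, 0]},
    {"offset": [0.0008, 0.0171, 0], "dr": [0, 0, 0]},
    {"offset": [0.0008, 0.0171, 0], "dr": [0, 0, 0]},
    {"offset": [0.0008, 0.0171, 0], "dr": [0, 0, 0]},
  ],
)

```text
time_s: 16.9
position: [0.5366, 0.129, 0.1751]
tcp_rot: [[0.397, 0.918, -0.001], [0.918, -0.397, -0.0], [-0.0, -0.001, -1.0]]
force: [-3.1, -2.4, -0.7]
opening: 0.268
grasp_force: 30.0
```

>>> servo_tool(
  gripper=-1,
  targets=[
    {"offset": [0, 0, 0], "dr": [0, 0, 0]},
    {"offset": [0, 0, 0], "dr": [0, 0, 0]},
    {"offset": [0, 0, 0], "dr": [0, 0, 0]},
    {"offset": [0, 0, 0], "dr": [0, 0, 0]},
    {"offset": [0, 0, 0], "dr": [0, 0, 0]},
    {"offset": [0, 0, -0.02], "dr": [0, 0, 0]},
    {"offset": [0, 0, -0.05], "dr": [0, 0, 0]},
    {"offset": [0, 0, -0.08], "dr": [0, 0, 0]},
    {"offset": [0, 0, -0.1], "dr": [0, 0, 0]},
    {"offset": [0, 0, -0.1], "dr": [0, 0, 0]},
  ],
)

```text
time_s: 17.73
position: [0.5403, 0.1295, 0.2807]
tcp_rot: [[0.397, 0.918, 0.011], [0.918, -0.397, 0.001], [0.005, 0.01, -1.0]]
force: [-0.1, 0.6, 0.9]
opening: 0.932
grasp_force: 0.0
```

Run:
```python
from gap import *
s=bot.read_state();p,R=s["position"],s["tcp_rot"];print(s["time_s"],p,s["opening"],s["joint_positions"])
cap("scene","s8");g=edges("s8",7.5)[3];print(g[::4].round().astype(int).tolist())
Y=np.arange(.06,.135,.0005);i=g.argmin()
a=np.interp(130,g[:i+1][::-1],Y[:i+1][::-1]);b=np.interp(130,g[i:],Y[i:]);print(a,b,(b-a-.01)/1.17)
print("to look",R.T@(np.array([.705,-.073,.22])-p))
```

```text
17.7333 [0.54029856 0.12948691 0.28071092] 0.9321214144240286 [1.94088701e+00 2.08414301e+01 8.85316717e+01 2.26764553e-02
 6.99701051e+01 2.53070393e+01]
[220, 220, 220, 220, 220, 219, 219, 219, 218, 214, 204, 182, 149, 115, 90, 80, 87, 112, 147, 181, 198, 208, 210, 210, 210, 209, 209, 208, 207, 207, 207, 207, 209, 210, 213, 215, 216, 216]
0.08510137418337466 0.0950666987076792 -2.9637158714066972e-05
to look [-0.12085088  0.23088938  0.06243788]
```

>>> servo_tool(
  targets=[
    {"offset": [-0.02, 0.03, 0], "dr": [0, 4, 0]},
    {"offset": [-0.035, 0.06, 0], "dr": [0, 8, 0]},
    {"offset": [-0.05, 0.09, 0], "dr": [0, 12, 0]},
    {"offset": [-0.07, 0.12, 0], "dr": [0, 17, 0]},
    {"offset": [-0.085, 0.15, 0.01], "dr": [0, 22, 0]},
    {"offset": [-0.1, 0.18, 0.03], "dr": [0, 27, 0]},
    {"offset": [-0.11, 0.21, 0.05], "dr": [0, 30, 0]},
    {"offset": [-0.12, 0.23, 0.06], "dr": [0, 30, 0]},
    {"offset": [-0.12, 0.23, 0.06], "dr": [0, 30, 0]},
    {"offset": [-0.12, 0.23, 0.06], "dr": [0, 30, 0]},
    {"offset": [-0.12, 0.23, 0.06], "dr": [0, 30, 0]},
    {"offset": [-0.12, 0.23, 0.06], "dr": [0, 30, 0]},
  ],
)

```text
time_s: 18.78
position: [0.6998, -0.0708, 0.2159]
tcp_rot: [[0.343, 0.918, 0.197], [0.795, -0.396, 0.46], [0.5, -0.001, -0.866]]
force: [-0.3, -0.8, 0.4]
opening: 0.998
grasp_force: 0.0
```

Run:
```python
from gap import *
s=bot.read_state();print(s["time_s"],s["position"],s["tcp_rot"].round(2).tolist(),s["force"])
cap("wrist","w8");cap("top","t8")
a=np.radians(7.5);ex=np.array([np.cos(a),np.sin(a)]);ey=np.array([-ex[1],ex[0]])
for x in(.12,.17,.22): print(proj("w8",[*(S+x*ex+.095*ey),.083]))
for phi in(6.5,7.5,8.5):
    d,b,l,g=edges("w8",phi);t=tanv("w8",phi);print(phi,d,b,b-d,t,"h mm",(b-d-.01)/t*1000,np.round(l))
print(g[::3].round().astype(int).tolist())
# where is hub top now in the top view: dark hub/light shaft tip comparisons
for X in((.5058,.0715,.165),(.5058,.0715,.151)):print(proj("t8",X))
```

```text
18.7833 [ 0.69976261 -0.0707735   0.21591377] [[0.34, 0.92, 0.2], [0.8, -0.4, 0.46], [0.5, -0.0, -0.87]] [-0.27837013 -0.78349598  0.43506177]
[138.58254697 110.29820754]
[184.58110624  88.0882266 ]
[228.94956286  66.66532571]
6.5 0.08966279581189159 0.10087901973724368 0.011216223925352098 0.884156350411424 h mm 1.3755756261730776 [ 33. 207. 207.]
7.5 0.08669901880621912 0.09796489188075069 0.011265873074531571 0.8935315622912486 h mm 1.416707733619998 [ 37. 207. 207.]
8.5 0.08369018575549128 0.09512308214604857 0.011432896390557293 0.9027281400195355 h mm 1.5872955843896523 [ 45. 207. 207.]
[207, 207, 207, 207, 207, 207, 207, 207, 207, 207, 207, 207, 207, 208, 209, 208, 93, 45, 67, 74, 74, 73, 72, 89, 191, 208, 207, 207, 207, 207, 207, 207, 207, 207, 207, 207, 207, 207, 207, 207, 207, 207, 207, 207, 207, 207, 208, 207, 207, 207, 207]
[266.14261483 283.53078542]
[266.602637   283.55920977]
```

The oblique wrist view gives sharp edges, with the deck still about 1.4 mm low. That is within tolerance, but I'll centre it with about 50° more.

Run:
```python
from gap import *
s=bot.read_state();p,R=s["position"],s["tcp_rot"]
# via above grip, commanded frame approx = measured
for z in(.28,): print((R.T@(np.array([.5366,.129,z])-p)).round(4))
r=65.5
for t in(5,15,25,35,45,55): print(t,(r*(np.cos(np.radians(t))-np.cos(np.radians(5)))).round(1),(r*(np.sin(np.radians(t))-np.sin(np.radians(5)))).round(1))
```

```text
[ 0.1348 -0.2291  0.0044]
5 0.0 0.0
15 -2.0 11.2
25 -5.9 22.0
35 -11.6 31.9
45 -18.9 40.6
55 -27.7 47.9
```

>>> servo_tool(
  targets=[
    {"offset": [0.03, -0.02, -0.01], "dr": [0, -5, 0]},
    {"offset": [0.055, -0.055, -0.01], "dr": [0, -10, 0]},
    {"offset": [0.08, -0.09, -0.01], "dr": [0, -15, 0]},
    {"offset": [0.1, -0.13, -0.008], "dr": [0, -20, 0]},
    {"offset": [0.12, -0.17, 0], "dr": [0, -25, 0]},
    {"offset": [0.13, -0.205, 0.004], "dr": [0, -30, 0]},
    {"offset": [0.1348, -0.2291, 0.0044], "dr": [0, -30, 0]},
    {"offset": [0.1348, -0.2291, 0.0044], "dr": [0, -30, 0]},
    {"offset": [0.1348, -0.2291, 0.0044], "dr": [0, -30, 0]},
    {"offset": [0.1348, -0.2291, 0.0044], "dr": [0, -30, 0]},
    {"offset": [0.1348, -0.2291, 0.0044], "dr": [0, -30, 0]},
  ],
)

```text
time_s: 19.8
position: [0.5383, 0.127, 0.2796]
tcp_rot: [[0.398, 0.917, 0.002], [0.917, -0.398, -0.0], [0.001, 0.002, -1.0]]
force: [-0.7, 0.2, 0.6]
opening: 1.0
grasp_force: 0.0
```

Run:
```python
from gap import *
s=bot.read_state();p,R=s["position"],s["tcp_rot"];print(s["time_s"],p,R.round(3).tolist())
print((R.T@(np.array([.5366,.129,.1755])-p)).round(4))
cap("wrist","w9");g=[.5368,.1293,.206];uv=proj("w9",g);print(uv)
im=cv2.cvtColor(cv2.imread("pics/w9.png"),cv2.COLOR_BGR2GRAY);u,v=uv.astype(int)
w=im[v-60:v+60,u-60:u+60];n,l,st,c=cv2.connectedComponentsWithStats((w<45).astype(np.uint8))
for i in range(1,n):
    if st[i,4]>150: print(st[i],c[i]+[u-60,v-60])
```

```text
19.8 [0.53826505 0.1270057  0.27956148] [[0.398, 0.917, 0.002], [0.917, -0.398, -0.0], [0.001, 0.002, -1.0]]
[ 0.0011 -0.0025  0.1041]
[316.95398186 251.0096009 ]
[  17   20   61   53 1370] [313.91021898 238.91751825]
[ 33  71  47  28 715] [312.19440559 279.68811189]
[  0 108 120  12 183] [313.59562842 308.80327869]
```

>>> servo_tool(
  targets=[
    {"offset": [0.001, -0.0025, 0.03], "dr": [0, 0, 0]},
    {"offset": [0.001, -0.0025, 0.06], "dr": [0, 0, 0]},
    {"offset": [0.001, -0.0025, 0.085], "dr": [0, 0, 0]},
    {"offset": [0.001, -0.0025, 0.1], "dr": [0, 0, 0]},
    {"offset": [0.001, -0.0025, 0.104], "dr": [0, 0, 0]},
    {"offset": [0.001, -0.0025, 0.104], "dr": [0, 0, 0]},
    {"offset": [0.001, -0.0025, 0.104], "dr": [0, 0, 0]},
  ],
)

```text
time_s: 20.43
position: [0.5366, 0.1289, 0.1755]
tcp_rot: [[0.398, 0.917, 0.001], [0.917, -0.398, 0.0], [0.0, 0.001, -1.0]]
force: [0.3, -0.1, 0.2]
opening: 1.0
grasp_force: 0.0
```

>>> servo_tool(
  gripper=1,
  targets=[
    {"offset": [0, 0, 0], "dr": [0, 0, 0]},
    {"offset": [0, 0, 0], "dr": [0, 0, 0]},
    {"offset": [0, 0, 0], "dr": [0, 0, 0]},
    {"offset": [0, 0, 0], "dr": [0, 0, 0]},
    {"offset": [0, 0, 0], "dr": [0, 0, 0]},
    {"offset": [0, 0, 0], "dr": [0, 0, 0]},
    {"offset": [0, 0, 0], "dr": [0, 0, 0]},
    {"offset": [0, 0, 0], "dr": [0, 0, 0]},
    {"offset": [0, 0, 0], "dr": [0, 0, 0]},
    {"offset": [0, 0, 0], "dr": [0, 0, 0]},
    {"offset": [0, 0, 0], "dr": [0, 0, 0]},
    {"offset": [0, 0, 0], "dr": [0, 0, 0]},
    {"offset": [0, 0, 0], "dr": [0, 0, 0]},
  ],
)

```text
time_s: 21.52
position: [0.5355, 0.1296, 0.1751]
tcp_rot: [[0.397, 0.918, 0.0], [0.918, -0.397, -0.0], [-0.0, 0.0, -1.0]]
force: [-0.1, -0.6, 0.7]
opening: 0.266
grasp_force: 30.0
```

>>> servo_tool(
  targets=[
    {"offset": [-0.0008, 0.0055, 0], "dr": [0, 0, 0]},
    {"offset": [-0.002, 0.0112, 0], "dr": [0, 0, 0]},
    {"offset": [-0.0037, 0.0166, 0], "dr": [0, 0, 0]},
    {"offset": [-0.0059, 0.022, 0], "dr": [0, 0, 0]},
    {"offset": [-0.0086, 0.027, 0], "dr": [0, 0, 0]},
    {"offset": [-0.0116, 0.0319, 0], "dr": [0, 0, 0]},
    {"offset": [-0.0152, 0.0363, 0], "dr": [0, 0, 0]},
    {"offset": [-0.0189, 0.0406, 0], "dr": [0, 0, 0]},
    {"offset": [-0.0277, 0.0479, 0], "dr": [0, 0, 0]},
    {"offset": [-0.0277, 0.0479, 0], "dr": [0, 0, 0]},
    {"offset": [-0.0277, 0.0479, 0], "dr": [0, 0, 0]},
  ],
)

```text
time_s: 22.43
position: [0.5696, 0.0836, 0.1755]
tcp_rot: [[0.398, 0.918, 0.002], [0.918, -0.398, -0.002], [-0.001, 0.003, -1.0]]
force: [1.9, 0.5, 3.7]
opening: 0.267
grasp_force: 30.0
```

Run:
```python
from gap import *
s=bot.read_state();p,R=s["position"],s["tcp_rot"];print(s["time_s"],p,"tool F",R.T@s["force"],s["opening"])
d=R.T@(p-np.array([.5058,.0715,p[2]]));print(d,np.hypot(*d[:2]),np.degrees(np.arctan2(d[1],d[0])))
```

```text
22.4333 [0.56962872 0.08359305 0.17553168] tool F [ 1.19509455  1.57862068 -3.69743523] 0.26717198644757323
[0.03647822 0.05375564 0.00013597] 0.06496405901361586 55.83944298493847
```

>>> servo_tool(
  gripper=-1,
  targets=[
    {"offset": [0, 0, 0], "dr": [0, 0, 0]},
    {"offset": [0, 0, 0], "dr": [0, 0, 0]},
    {"offset": [0, 0, 0], "dr": [0, 0, 0]},
    {"offset": [0, 0, 0], "dr": [0, 0, 0]},
    {"offset": [0, 0, 0], "dr": [0, 0, 0]},
    {"offset": [0, 0, 0], "dr": [0, 0, 0]},
    {"offset": [0, 0, 0], "dr": [0, 0, 0]},
    {"offset": [0, 0, -0.02], "dr": [0, 0, 0]},
    {"offset": [0, 0, -0.05], "dr": [0, 0, 0]},
    {"offset": [0, 0, -0.08], "dr": [0, 0, 0]},
    {"offset": [0, 0, -0.1], "dr": [0, 0, 0]},
    {"offset": [0, 0, -0.1], "dr": [0, 0, 0]},
  ],
)

```text
time_s: 23.43
position: [0.5714, 0.0853, 0.2802]
tcp_rot: [[0.397, 0.918, 0.011], [0.918, -0.397, -0.0], [0.004, 0.01, -1.0]]
force: [0.7, 0.7, 1.3]
opening: 0.986
grasp_force: 0.0
```

>>> servo_tool(
  targets=[
    {"offset": [-0.015, 0.03, 0], "dr": [0, 5, 0]},
    {"offset": [-0.03, 0.06, 0], "dr": [0, 10, 0]},
    {"offset": [-0.045, 0.09, 0], "dr": [0, 15, 0]},
    {"offset": [-0.06, 0.12, 0.01], "dr": [0, 20, 0]},
    {"offset": [-0.075, 0.15, 0.03], "dr": [0, 25, 0]},
    {"offset": [-0.09, 0.186, 0.055], "dr": [0, 30, 0]},
    {"offset": [-0.09, 0.186, 0.055], "dr": [0, 30, 0]},
    {"offset": [-0.09, 0.186, 0.055], "dr": [0, 30, 0]},
    {"offset": [-0.09, 0.186, 0.055], "dr": [0, 30, 0]},
    {"offset": [-0.09, 0.186, 0.055], "dr": [0, 30, 0]},
    {"offset": [-0.09, 0.186, 0.055], "dr": [0, 30, 0]},
  ],
)

```text
time_s: 24.35
position: [0.7034, -0.0692, 0.2225]
tcp_rot: [[0.34, 0.919, 0.2], [0.796, -0.395, 0.458], [0.5, 0.003, -0.866]]
force: [0.0, 0.0, 1.2]
opening: 1.0
grasp_force: 0.0
```

Run:
```python
from gap import *
s=bot.read_state();print(s["time_s"],s["position"],s["opening"],s["force"])
cap("wrist","w10");cap("scene","s10")
for f in("w8","w10"):
  for phi in(6,6.5,7,7.5):
    d,b,l,g=edges(f,phi);t=tanv(f,phi);print(f,phi,d,b,t,"h mm",(b-d-.01)/t*1000,l[0])
g=edges("s10",7.5)[3];Y=np.arange(.06,.135,.0005);i=g.argmin()
a=np.interp(130,g[:i+1][::-1],Y[:i+1][::-1]);b=np.interp(130,g[i:],Y[i:]);print(a,b,(b-a-.01)/1.17)
# crank seat: grip top predicted at angle ~55 deg cw from 66.6 deg; triangulated height check
th=np.radians(66.6-55.8);G=np.array([.5058+.065*np.cos(th),.0715+.065*np.sin(th),.206])
for f in("s10","w10"):
    uv=proj(f,G);print(f,uv)
    im=cv2.cvtColor(cv2.imread(f"pics/{f}.png"),cv2.COLOR_BGR2GRAY);u,v=uv.astype(int)
    k=20 if f=="s10" else 40
    if k<u<640-k and k<v<480-k: print(im[v-k:v+k:k//10,u].tolist(),im[v+4,u-k:u+k:k//10].tolist())
```

```text
24.35 [ 0.70343944 -0.06924685  0.22245899] 1.0001064091185325 [0.01361815 0.01565993 1.16137039]
w8 6 0.09116063687205317 0.10234066563844685 0.8794026469941862 h mm 1.3418526432994466 35.307617
w8 6.5 0.08966279581189159 0.10087901973724368 0.884156350411424 h mm 1.3755756261730776 32.51172
w8 7 0.08816904044151308 0.09942389827966694 0.8888661083992132 h mm 1.4117512483559211 33.535156
w8 7.5 0.08669901880621912 0.09796489188075069 0.8935315622912486 h mm 1.416707733619998 36.9375
w10 6 0.09221919319033625 0.10232027256488803 0.8564785024055389 h mm 0.11801740997337554 43.96875
w10 6.5 0.09073894104361536 0.10084404939413075 0.8612257310085368 h mm 0.12204506522615736 39.33496
w10 7 0.08927137908339502 0.09936143341660503 0.865930275028721 h mm 0.10399721063802189 40.39453
w10 7.5 0.08778568078577521 0.0979135700464249 0.8705917761968506 h mm 0.14689922894558335 45.879883
0.08759227985524731 0.09474105239537757 -0.002436946546897216
s10 [345.75320711 204.55021027]
[180, 186, 189, 188, 187, 190, 184, 163, 160, 155, 62, 29, 8, 9, 9, 7, 6, 6, 5, 7] [60, 60, 29, 21, 38, 78, 103, 139, 139, 9, 8, 7, 29, 75, 79, 81, 83, 85, 86, 86]
w10 [ 12.22185941 151.41560753]
```

Wrist says +0.1 mm. The scene strip is now too narrow to resolve well and disagrees. One more view from the other side cancels any bias in the gap width.

>>> servo_tool(
  targets=[
    {"offset": [0.02, -0.01, -0.02], "dr": [0, -5, 0]},
    {"offset": [0.05, -0.035, -0.02], "dr": [0, -10, 0]},
    {"offset": [0.08, -0.065, -0.01], "dr": [0, -15, 0]},
    {"offset": [0.11, -0.095, 0.01], "dr": [0, -20, 0]},
    {"offset": [0.14, -0.125, 0.03], "dr": [0, -25, 0]},
    {"offset": [0.17, -0.15, 0.055], "dr": [0, -30, 0]},
    {"offset": [0.2, -0.175, 0.08], "dr": [0, -30, 0]},
    {"offset": [0.216, -0.191, 0.092], "dr": [0, -30, 0]},
    {"offset": [0.216, -0.191, 0.092], "dr": [0, -30, 0]},
    {"offset": [0.216, -0.191, 0.092], "dr": [0, -30, 0]},
    {"offset": [0.216, -0.191, 0.092], "dr": [0, -30, 0]},
    {"offset": [0.216, -0.191, 0.092], "dr": [0, -30, 0]},
    {"offset": [0.216, -0.191, 0.092], "dr": [0, -30, 0]},
  ],
)

```text
time_s: 25.53
position: [0.6213, 0.2167, 0.2492]
tcp_rot: [[0.399, 0.917, 0.001], [0.917, -0.399, -0.0], [0.0, 0.001, -1.0]]
force: [-0.7, 0.5, 0.8]
opening: 0.998
grasp_force: 0.0
```

Run:
```python
from gap import *
s=bot.read_state();print(s["time_s"],s["position"],s["opening"],s["force"])
cap("wrist","w11")
a=np.radians(6.7);ex=np.array([np.cos(a),np.sin(a)]);ey=np.array([-ex[1],ex[0]])
for x in(.12,.17,.22): print(proj("w11",[*(S+x*ex+.095*ey),.083]))
r={}
for f in("w10","w11"):
  for phi in(6,6.5,7):
    Y,G=profile(f,phi);
    d,b,l,g=edges(f,phi);r[f]=(b-d,tanv(f,phi));print(f,phi,d,b,b-d,tanv(f,phi),np.round(l))
  print(g[::3].round().astype(int).tolist())
```

```text
25.5333 [0.6213085  0.21672098 0.24920928] 0.9977899513339049 [-0.73099921  0.52615214  0.76338126]
[328.27926476 261.111836  ]
[374.08032072 235.90496944]
[421.67791475 209.70936813]
w10 6 0.09221919319033625 0.10232027256488803 0.010101079374551777 0.8564785024055389 [ 44. 206. 206.]
w10 6.5 0.09073894104361536 0.10084404939413075 0.010105108350515382 0.8612257310085368 [ 39. 206. 206.]
w10 7 0.08927137908339502 0.09936143341660503 0.010090054333210002 0.865930275028721 [ 40. 206. 206.]
[206, 207, 207, 207, 206, 206, 206, 206, 206, 206, 206, 206, 206, 206, 206, 206, 206, 206, 210, 192, 53, 60, 75, 74, 73, 66, 97, 199, 209, 206, 206, 205, 206, 206, 205, 206, 206, 206, 206, 206, 206, 206, 206, 206, 206, 206, 206, 206, 206, 206, 206]
w11 6 0.09303472352027896 0.10252669035270813 0.009491966832429172 -0.30789240373880244 [ 70. 144. 144.]
w11 6.5 0.09151513728499415 0.10100150403869342 0.009486366753699266 -0.3034701489408026 [ 69. 144. 144.]
w11 7 0.09007413876056673 0.09952033675648275 0.00944619799591602 -0.2990027663844934 [ 69. 144. 144.]
[146, 145, 145, 144, 144, 144, 144, 144, 145, 144, 144, 144, 144, 144, 144, 144, 144, 144, 144, 146, 111, 69, 81, 88, 87, 86, 91, 143, 145, 144, 144, 144, 144, 145, 144, 144, 145, 145, 145, 144, 145, 145, 145, 145, 145, 146, 146, 146, 147, 147, 147]
```

The two sides together give a deck 0.5 mm low (0.1 to 0.8 mm), well within 2.5 mm. The crank is released and the arm is clear, so I hand in.

```bash
python3 -c "
from rig import ticket
print(ticket.hand_in())"
```

```text
the job is handed in; nothing more can be done
None
```

I handed the job in at about 26 s; no verdict came back. The crank seated on the shaft by feel (not measured again after the winding) and is let go, the deck measured about 0.5 mm below the neighbouring board (limit 2.5 mm) though the blurred scene view disagreed, and the arm is clear.

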